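Hang the jar of nuts on the fold-away hook

ROBOT

A 7-joint arm with a two-finger parallel gripper is mounted at the origin on the work surface. World frame = base frame: x ahead of the robot, y to its left, z up, the work surface at z = 0. Lengths are in mm, angles in rad, forces in N, time in s.
With the tool pointing down it reaches from about 350 to 900 mm from the base axis. Payload 7.2 kg.
Tool frame: the origin (TCP) lies midway between the tips of the shut fingers; the grasp point (between the pads) lies 19 mm behind it (arm.pinch_z is the distance from the TCP to the grasp point, in mm); z points along the fingers, y is the line along which they close (so a half turn about z gives the same grasp; the last joint's range is limited). The gripper opens to 85 mm and grips with 20 to 120 N. Pads are 22 mm wide; open, the fingers measure 114 mm over their backs; the gripper's body (76 mm by 85 mm) begins 54 mm behind the grasp point. The pads swing forward as they close: fully open they stand 13 mm farther back than shut.
Start: joints at [1.124, 0.411, -0.013, 1.596, 0.006, 1.134, -0.082], TCP at [231.117, -580.701, 231.297] pointing down, gripper open.
Joint ranges: [-2.95, 2.95], [-0.29, 1.99], [-1.47, 1.44], [0.14, 2.54], [-1.03, 4.17], [0.13, 1.85], [-2.86, 2.86]. Speed limits (rad/s): [2.39, 2.39, 3.01, 3.01, 3.14, 3.14, 3.14].

INTERFACE

Orientations are given as a 3x3 rotation matrix whose columns are the frame's x, y, z axes.
In Python, from plant import sensors, optics, ticket, arm gives the robot as it stands. The module is installed in compiled form; this text tells all that it offers.
- The arm moves only by the tool send_rows, never from a script. Its arguments are lists of equal length, an entry for each row: "fingers": the opening, from -1 (shut) to 1 (fully open); "translation": the shift along the world's x, y, z scaled (see below), a list of three; "twist": the turn about the world's z scaled (see below). A call has exactly 5 rows; each row shifts and turns the commanded pose from where the row before left it; what a row does not reach is not made up. The controller multiplies each number of a shift by 0.06 m and each number of a turn by 0.1 rad. A row lasts 1/8 s, in which the tool goes at most 62.5 mm and 10.7 degrees, less where a joint would pass 70% of its speed; a pose out of reach is approached as far as the arm can. A call with a number of a shift or a turn outside -1 to 1 is refused whole. A call with a gripper value outside its range is refused whole. The fingers move at their own pace and stop on an object; "newtons" is the grip in N (left out, the last holds). Time passes only in rows, so rows that do not move let the fingers close, or fill a call up. It gives the time, the measured TCP pose, the force, the opening and the grip force at its end, in the units of the state.
- sensors.state(): the state, without advancing time (a new reading comes with each control period).
- optics.capture(name): name is "scene" or "top"; returns a dict with "frame" (400x640x3 uint8, blue, green, red), "fov_y" (degrees; the focal length in pixels is half the picture's height over the tangent of half this angle, whatever the lens; pixels are square), "cx", "cy" (the principal point, pixels), "eye" and "attitude" of the camera in the world. Camera axes: x right, y down, z forward; pixel columns grow to the right and rows downward; lengths in mm; the calibration is good to about 2 mm. A picture is of the moment at which its call begins. There is no depth.
- ticket.finish_job(): hands the job in; it is judged then, once.
Trained networks look in the newest picture that a camera, given by its name, has taken for a name from the list of things; names that differ only in an ending like _2 or _b are one class to them, and where a whole thing is asked for, a point or a joint stands for the part that bears it (a point fixed in the world has none). Each returns a list of dicts, best first, with "confidence" (0 to 1); they miss things now and then, are a little off and sometimes report something else, mostly with a low value. They report only what shows in the picture. A call takes as long as a camera call.
- optics.find_in(camera, thing): "extent" ([left, top, width, height] as shares, 0 to 1, of the picture: columns of its width, rows of its height, round what is visible of it).
- optics.regions_of(camera, thing): "mask" (400x640 bool, what is visible of it) and "extent" ([left, top, width, height] as shares, 0 to 1, of the picture: columns of its width, rows of its height, round what is visible of it).
- optics.pinpoint(camera, thing): "point" ([column, row] as shares, 0 to 1, of the picture: columns of its width, rows of its height: a listed point, or the origin of a listed thing).
The state is a dict: "t": time; "joints": joint angles; "joint_vel": joint speeds; "joint_torque": joint torques, N m; "position": TCP position; "eef_rot": TCP orientation; "contact_force": force on the tool from outside, world axes, zero at the start; "torque": the same for the moment, N m; "finger_gap": finger opening in mm; "grasp_force": force on a finger pad.
Only numpy, scipy, OpenCV 4.12 (cv2) and the standard library are available. Lean on these libraries where they do the work, as an engineer would, in place of code of your own. Each camera call takes 0.05 s, during which the arm holds its last target. There are 200 camera calls.

TASK

Swing the fold-away hook arm fully out to its stop. Then pick up the glass jar that has the wire handle, holding it by the handle with a light grip (50 N or less), and hang it by that handle in the dip near the hook's end so that it hangs still, upright and clear of the bench. Be gentle with the glass: do not drop it or knock it against anything, and leave the other things on the bench where they are.

Things in the scene. Friction and masses are not known exactly. Their poses are not given: they have to be found in the camera images.
- stand: Dark steel post, 24 mm thick, on a 120 x 120 x 12 mm foot plate fixed to the bench. Origin at the centre of the plate's underside, z up. The hook arm is hinged about the post's own vertical axis at 235 mm height; the top of the hinge collar is at 251 mm. Where it stands and its yaw vary.
- hook_arm (a joint): Angle of the hook arm about the post, rad. 0 = folded, the arm points along the stand's +y; it grows counterclockwise seen from above to the stop at 1.571, where the arm points along the stand's -x (towards the robot): fully out. It turns stiffly (0.25 N m) and stays where it is left.
- hook_tip (a point): Centre of the 14 mm ball that tops the arm's upturned end, 134 mm from the post axis and 265 mm above the bench. The arm is a round 10 mm steel bar; below the ball it stands nearly upright for 32 mm (it can be pinched there from above). Frame as hook_seat.
- hook_seat (a point): Point on the bar's axis in the middle of the shallow dip where a handle rests, 106 mm from the post axis and 227 mm above the bench; the bar is 10 mm thick. The frame turns with the arm: +y points outward along the arm to the tip, z up.
- jar: Closed glass jar of steel nuts, 88 mm diameter, metal lid up to 100 mm, 0.3 to 0.55 kg, with a stiff upright wire handle over it in the jar's y-z plane: uprights at y = +-58 mm, level shoulders at 165 mm height, and between y = +-14 mm the 6 mm wire rises in a peak to 180 mm. The opening over the lid is 100 to 177 mm high in the middle. Origin: centre of the underside, z up.
- jar_eye (a point): Wire axis at the peak of the jar's handle, jar frame (0, 0, 180 mm); the hook bar belongs right under it.
- jar_grip_a (a point): Middle, on the axis, of the 10 mm thick, 36 mm long black rubber sleeve on the handle's +y shoulder, jar frame (0, 37, 165 mm); the sleeve runs along the jar's y.
- jar_grip_b (a point): Same on the -y shoulder, jar frame (0, -37, 165 mm).
- plain_jar: Bystander: same jar and lid without a handle, 88 mm diameter, 100 mm high, origin at the centre of its underside. It and the handled jar change places.
- wrench: Bystander: chrome open-end wrench, 180 mm, lying flat, handle to its -x; origin at the middle of the underside.
- screwdriver: Bystander: red screwdriver, 200 mm, lying along its x; origin at the middle of the underside.
- clamp: Bystander: yellow lever clamp with a steel bar, 180 mm long along its x, about 150 mm wide, 24 mm high, lying flat; origin at the middle of the underside.

How it is judged (in metres and radians):
On the way, in this order (a step that is already met when the one before it is completed fails the run):
1. the hook arm is swung fully out while the jar still stands on the bench (value of joint hook_arm above 1.42 rad and height (world z) of jar below 0.01 m), for 0.2 s.
2. the jar is lifted off the bench (height (world z) of jar above 0.03 m), for 0.2 s.
3. the jar hangs by its handle on the hook (contact force between jar and stand above 1 N and height (world z) of jar above 0.045 m and horizontal distance between jar_eye and hook_seat below 0.03 m and z of jar_eye in the frame of hook_seat between 0.002 and 0.025 m), for 0.2 s.
At the end, for the whole second after the job is handed in: The hook bar carries the jar, the handle peak within 30 mm (level) of the dip and 2 to 25 mm above the bar axis; jar underside over 45 mm up, upright within 0.25 rad, still (under 0.05 m/s, 0.5 rad/s); arm still out (over 1.35 rad) (all of step 3 and value of joint hook_arm above 1.35 rad and angle between jar's own z axis and vertical below 0.25 rad and linear speed of jar below 0.05 m/s and angular speed of jar below 0.5 rad/s); the robot touches nothing.
It fails at once if the jar is knocked or dropped onto the hook or its post (over 25 N) (contact force between jar and stand above 25 N).
It fails at once if the jar is dropped: it strikes something with over 25 N while the fingers do not hold it (contact force between jar and anything else above 25 N and contact force between the fingers and jar below 0.5 N).
It fails at once if the jar is gripped hard (fingers press on it with over 130 N in all; 50 N a finger is allowed) (contact force between the fingers and jar above 130 N).
It fails at once if the jar knocks another thing (over 5 N) (contact force between jar and plain_jar above 5 N or contact force between jar and wrench above 5 N or contact force between jar and screwdriver above 5 N or contact force between jar and clamp above 5 N).
It fails at once if another thing on the bench is moved by more than 30 mm (distance of any of plain_jar, wrench, screwdriver, clamp from where it was at the start of the episode above 0.03 m).
It also fails if it takes over 59 s, if anything falls off the work surface, if the arm or the gripper's body presses on something with over 40 N, if the wrist force passes 120 N, or if a joint passes its speed limit or range.

## Working session

There is one attempt and no reset: what is moved stays moved. The work goes in short steps, Python scripts to look and compute and a tool call to move; the robot and the scene stay as the last step left them, time stands still between calls to the robot, and variables do not carry over. Pictures are saved under pics/ and viewed, at most 10 in all, crops included, and the job is handed in when it is done.

Besides the shell and the picture viewer there is one more tool, called after ">>>" as name([rows], argument=value, ...), one row to a line, values as JSON. send_rows: Moves the arm, as the interface text tells. Its arguments: {"type":"object","properties":{"fingers":{"type":"array"},"translation":{"type":"array"},"twist":{"type":"array"},"newtons":{"type":"number"}},"required":["fingers","translation","twist"]}

```bash
mkdir -p pics; cat > h.py <<'E'
import numpy as np, cv2
from plant import sensors, optics, ticket, arm
def cam(n):
    c=optics.capture(n); return c
def ray(c,uv):
    f=200/np.tan(np.radians(c["fov_y"])/2)
    d=np.array([(uv[0]-c["cx"])/f,(uv[1]-c["cy"])/f,1.]); R=np.array(c["attitude"]).reshape(3,3)
    d=R@d; return np.array(c["eye"]),d/np.linalg.norm(d)
def atz(c,uv,z):
    e,d=ray(c,uv); return e+d*(z-e[2])/d[2]
def proj(c,p):
    f=200/np.tan(np.radians(c["fov_y"])/2); R=np.array(c["attitude"]).reshape(3,3)
    q=R.T@(np.array(p)-np.array(c["eye"])); return np.array([c["cx"]+f*q[0]/q[2],c["cy"]+f*q[1]/q[2]])
def tri(rs):
    A=0;b=0
    for e,d in rs:
        P=np.eye(3)-np.outer(d,d); A=A+P; b=b+P@e
    x=np.linalg.solve(A,b); return x,[round(float(np.linalg.norm((np.eye(3)-np.outer(d,d))@(x-e))),1) for e,d in rs]
def pp(n,t):
    return [(np.array(r["point"])*[640,400],round(r["confidence"],2)) for r in optics.pinpoint(n,t)]
E
python3 - <<'E'
from h import *
C={n:cam(n) for n in("scene","top")}
for n,c in C.items():
    cv2.imwrite(f"pics/{n}0.png",c["frame"]); print(n,c["fov_y"],c["eye"],np.round(c["attitude"],3).tolist(),c["cx"],c["cy"])
for t in["stand","hook_tip","hook_seat","jar","jar_eye","jar_grip_a","plain_jar","wrench","screwdriver","clamp"]:
    rs=[]
    for n in C:
        r=pp(n,t); print(t,n,[(p.round(1).tolist(),q) for p,q in r[:3]])
        if r: rs.append(ray(C[n],r[0][0]))
    if len(rs)==2: x,e=tri(rs); print("   ",x.round(1),e)
s=sensors.state(); print(s["t"],s["position"],np.round(s["eef_rot"],3).tolist(),s["finger_gap"],arm.pinch_z)
E
```

```text
scene 51.9722529415765 [1081.75942648  431.98046448 1115.0728536 ] [[-0.649, 0.61, -0.454], [0.76, 0.527, -0.38], [0.008, -0.592, -0.806]] 319.9849430552702 199.61036926028802
top 55.16397311768954 [ 525.28495379   26.86379502 1056.00314056] [[0.028, -0.998, 0.061], [-1.0, -0.028, 0.003], [-0.001, -0.061, -0.998]] 319.1380373435458 198.43320906994444
stand scene []
stand top [([344.0, 177.1], 0.64), ([340.4, 236.1], 0.59)]
hook_tip scene [([334.8, 214.1], 0.72), ([275.3, 173.1], 0.34)]
hook_tip top [([292.1, 176.1], 0.96), ([179.7, 221.7], 0.56)]
    [616.3  88.4 268.9] [2.4, 2.4]
hook_seat scene [([326.9, 219.5], 0.78)]
hook_seat top [([304.0, 177.7], 0.81), ([217.7, 222.7], 0.73)]
    [618.6  65.7 225.1] [2.6, 2.6]
jar scene [([410.2, 280.5], 0.61), ([292.7, 251.3], 0.26)]
jar top [([217.2, 221.7], 0.92)]
    [517.1 302.8  23.6] [0.4, 0.4]
jar_eye scene [([421.8, 254.2], 0.61)]
jar_eye top [([197.0, 223.5], 0.64)]
    [514.4 305.2 179.8] [1.9, 1.9]
jar_grip_a scene [([432.5, 265.6], 0.95), ([409.3, 246.9], 0.55)]
jar_grip_a top [([212.2, 223.9], 0.57)]
    [498.9 314.9 105.8] [25.2, 25.2]
plain_jar scene [([275.2, 173.3], 0.64)]
plain_jar top [([434.7, 242.7], 0.64)]
    [ 475.4 -285.     9.3] [2.9, 2.9]
wrench scene [([324.3, 217.6], 0.7)]
wrench top [([337.9, 236.0], 0.91), ([430.4, 246.2], 0.15)]
    [492.1 -31.2  -5. ] [8.0, 8.0]
screwdriver scene [([393.0, 338.8], 0.68)]
screwdriver top [([204.5, 162.9], 0.65)]
    [678.6 356.2  -7.3] [3.0, 3.0]
clamp scene [([222.3, 203.8], 0.55)]
clamp top [([448.7, 169.3], 0.91)]
    [ 680.4 -326.9    2.4] [0.7, 0.7]
1.1 [ 231.14666519 -580.68168041  231.304076  ] [[0.929, 0.37, 0.0], [0.37, -0.929, -0.0], [0.0, 0.0, -1.0]] 85.11612839394726 18.700000000000003
```

```bash
python3 - <<'E'
import cv2
a=cv2.imread("pics/scene0.png")[110:360,200:520]; b=cv2.imread("pics/top0.png")[100:300,150:470]
cv2.imwrite("pics/a1.png",cv2.resize(a,None,fx=2.4,fy=2.4,interpolation=2)); cv2.imwrite("pics/b1.png",cv2.resize(b,None,fx=2.5,fy=2.5,interpolation=2))
E
```

```text
(no output)
```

View pics/a1.png

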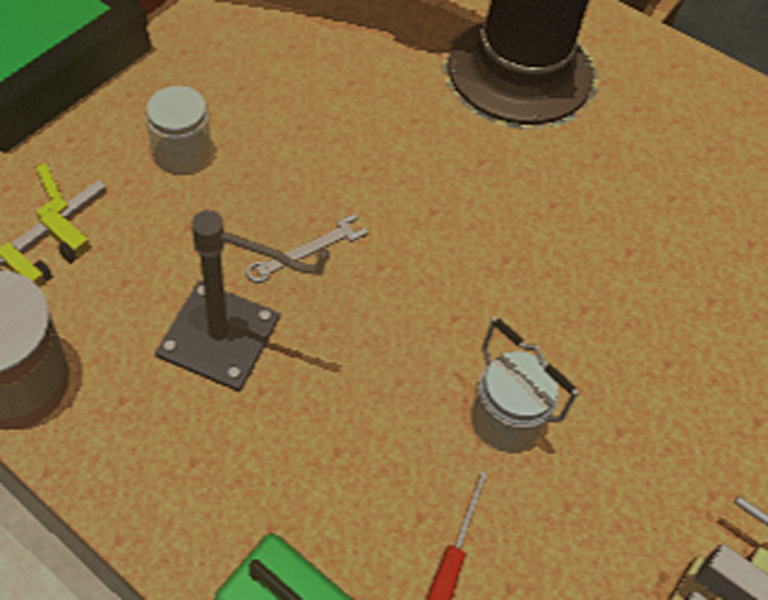

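View pics/b1.png

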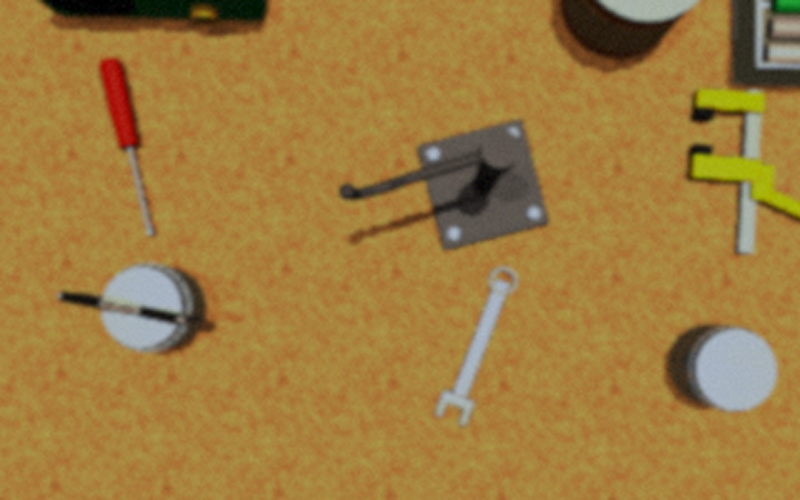

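Top view: post and plate centre near (343,174), hook tip near (289,176) pointing +y; jar near (206,222) with its handle almost along world y. Next I'll measure the stand's plate corners and the handle line.

```bash
python3 - <<'E'
from h import *
T=cam("top");S=cam("scene")
tp=lambda x,y:(150+x/2.5,100+y/2.5); sc=lambda x,y:(200+x/2.4,110+y/2.4)
P=np.array([atz(T,tp(*p),12)[:2] for p in[(418,147),(521,121),(548,222),(446,249)]])
print("plate",P.round().tolist(),P.mean(0)); 
Q=np.array([atz(S,sc(*p),12)[:2] for p in[(198,287),(157,354),(240,387),(280,317)]])
print("plateS",Q.round().tolist(),Q.mean(0))
for e in(P,):
  print("yaw",[round(np.degrees(np.arctan2(*(e[(i+1)%4]-e[i])[::-1]))%90,1) for i in range(4)])
print("tip tri",tri([ray(T,tp(347,191)),ray(S,sc(322,255))]), atz(T,tp(347,191),265),atz(S,sc(322,255),265))
print("collar top",atz(S,sc(208,217),251))
# handle: dark sleeve pixels
for n,c in(("top",T),("scene",S)):
    for r in optics.regions_of(n,"jar")[:2]:
        m=r["mask"]; ys,xs=np.nonzero(m); print(n,"mask",r["confidence"],xs.min(),xs.max(),ys.min(),ys.max(),m.sum())
    for t in("jar_grip_a","jar_grip_b","jar_eye"):
        for p,q in pp(n,t): print(t,n,p.round(1),q,atz(c,p,180 if t=="jar_eye" else 165).round(1))
print("sleeve ends T",[atz(T,tp(*p),165)[:2].round(1).tolist() for p in[(60,296),(100,302),(143,313),(186,321)]])
print("sleeve ends S",[atz(S,sc(*p),165)[:2].round(1).tolist() for p in[(495,321),(522,342),(545,362),(575,389)]])
d=(T["frame"].max(2)<45); print("dark cols rows"); ys,xs=np.nonzero(d[205:240,165:235]); 
for x in range(0,70,3): print(165+x,(205+ys[xs==x]).mean() if (xs==x).any() else None,end="; ")
E
```

```text
plate [[698.0, 38.0], [730.0, -74.0], [619.0, -106.0], [586.0, 5.0]] [658.02961824 -34.37440017]
plateS [[627.0, -101.0], [733.0, -72.0], [698.0, 38.0], [591.0, 10.0]] [662.28634857 -31.11432852]
yaw [np.float64(15.9), np.float64(16.1), np.float64(16.5), np.float64(16.9)]
tip tri (array([618.00048678,  92.56757524, 264.95481902]), [1.1, 1.1]) [617.31536792  93.49101635 265.        ] [618.70431481  91.65794341 265.        ]
collar top [653.51658423 -39.28397124 251.        ]
top mask 0.83 176 232 205 240 1214
jar_grip_a top [181.7 220.5] 0.84 [518.9 347.4 165. ]
jar_grip_a top [213.2 223.4] 0.7 [514.3 273.9 165. ]
jar_grip_b top [181.7 220.5] 0.84 [518.9 347.4 165. ]
jar_grip_b top [213.2 223.4] 0.7 [514.3 273.9 165. ]
scene mask 0.71 395 439 242 298 1423
scene mask 0.25 302 352 200 227 327
jar_grip_a scene [432.6 265.9] 0.77 [517.8 341.1 165. ]
jar_grip_a scene [411.  245.5] 0.63 [503.3 265.9 165. ]
jar_grip_b scene [432.6 265.9] 0.77 [517.8 341.1 165. ]
jar_grip_b scene [411.  245.5] 0.63 [503.3 265.9 165. ]
jar_eye scene [421.8 255.1] 0.95 [518.2 305.3 180. ]
jar_eye scene [432.4 265.7] 0.28 [526.6 341.9 180. ]
sleeve ends T [[523.3, 365.5], [518.8, 328.1], [509.7, 287.6], [503.5, 247.3]]
sleeve ends S [[507.0, 253.3], [509.9, 290.4], [514.5, 322.6], [521.3, 363.9]]
dark cols rows
165 None; 168 None; 171 None; 174 None; 177 218.5; 180 219.0; 183 219.5; 186 220.0; 189 None; 192 None; 195 None; 198 None; 201 None; 204 None; 207 224.5; 210 224.5; 213 225.5; 216 226.5; 219 226.5; 222 None; 225 227.0; 228 227.0; 231 None; 234 None;
```

>>> send_rows([
  [0,0,0.8],
  [0,0,0.8],
  [0.43,0.75,0],
  [0.43,0.75,0],
  [0.43,0.75,0],
], fingers=[1,1,1,1,1], twist=[0.98,0.98,0.98,0.98,0.98], newtons=30)

```text
t: 2.22
position: [309.1, -444.3, 327.5]
eef_rot: [[0.643, 0.765, 0.0], [0.765, -0.643, -0.0], [-0.0, 0.001, -1.0]]
contact_force: [1.1, 0.6, -0.4]
finger_gap: 85.4
grasp_force: 0.0
```

>>> send_rows([
  [0.43,0.75,0],
  [0.43,0.75,0],
  [0.43,0.75,0],
  [0.43,0.75,0],
  [0.43,0.75,0],
], fingers=[1,1,1,1,1], twist=[0.98,0.98,0.98,0.98,0.98])

```text
t: 2.85
position: [438.1, -219.2, 327.6]
eef_rot: [[0.207, 0.978, 0.001], [0.978, -0.207, -0.001], [-0.0, 0.001, -1.0]]
contact_force: [1.2, -0.2, 0.4]
finger_gap: 85.4
grasp_force: 0.0
```

>>> send_rows([
  [0.43,0.75,0],
  [0.43,0.75,0],
  [0.43,0.75,0],
  [0.43,0.75,0],
  [0.43,0.75,0],
], fingers=[1,1,1,1,1], twist=[0.98,0.98,0.98,0.98,0.98])

```text
t: 3.48
position: [567.2, 5.6, 327.5]
eef_rot: [[-0.277, 0.961, 0.001], [0.961, 0.277, -0.0], [-0.0, 0.0, -1.0]]
contact_force: [1.0, -1.7, 0.3]
finger_gap: 85.4
grasp_force: 0.0
```

>>> send_rows([
  [0.42,0.71,0],
  [0.42,0.71,0],
  [0,0.01,0],
  [0,0,-0.5],
  [0,0,-0.5],
], fingers=[1,1,1,1,1], twist=[0,0,0,0,0])

```text
t: 4.1
position: [617.0, 89.2, 266.8]
eef_rot: [[-0.274, 0.962, 0.001], [0.962, 0.274, -0.001], [-0.001, 0.001, -1.0]]
contact_force: [0.4, 0.2, -0.5]
finger_gap: 85.0
grasp_force: 0.0
```

```bash
python3 - <<'E'
from h import *
C={n:cam(n) for n in("scene","top")}
print(sensors.state()["position"])
T=C["top"];S=C["scene"]
a=S["frame"][150:290,250:430]; b=T["frame"][120:260,220:400]
cv2.imwrite("pics/c.png",np.hstack([cv2.resize(a,None,fx=2.2,fy=2.2,interpolation=2),cv2.resize(b,None,fx=2.2,fy=2.2,interpolation=2)]))
for n in C: print([(p.round(1),q) for p,q in pp(n,"hook_tip")], proj(C[n],(618,92.5,265)))
E
```

```text
[615.22809192  88.32725196 264.09148366]
[(array([335.3, 216.2]), 0.78)] [334.60623172 216.25558162]
[] [289.28762315 176.08564677]
```

View pics/c.png

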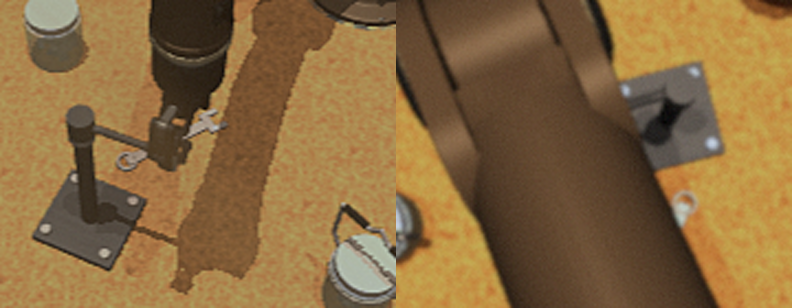

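The picture shows the fingers straddling the hook tip (scene px about (335,216)). I'll lower and pinch.

>>> send_rows([
  [0.03,0.06,-0.27],
  [0.02,0.0,-0.27],
  [0,0,0],
  [0,0,0],
  [0,0,0],
], fingers=[1,1,-1,-1,-1], twist=[0,0,0,0,0], newtons=30)

```text
t: 4.92
position: [620.2, 93.8, 235.4]
eef_rot: [[-0.274, 0.962, 0.001], [0.962, 0.274, 0.0], [-0.0, 0.001, -1.0]]
contact_force: [0.1, -0.8, 0.1]
finger_gap: 32.3
grasp_force: 0.0
```

>>> send_rows([
  [0,0,0],
  [0,0,0],
  [0,0,0],
  [0,0,0],
  [0,0,0],
], fingers=[-1,-1,-1,-1,-1], twist=[0,0,0,0,0])

```text
t: 5.55
position: [620.1, 93.8, 235.3]
eef_rot: [[-0.274, 0.962, 0.001], [0.962, 0.274, 0.0], [-0.0, 0.001, -1.0]]
contact_force: [-2.0, 0.3, 5.9]
finger_gap: 11.6
grasp_force: 29.3
```

```bash
python3 - <<'E'
import numpy as np
a=np.radians(106.5)+0.1*np.arange(18)
P=133.5*np.c_[np.cos(a),np.sin(a)]
D=np.diff(P,axis=0)/60
for i in range(0,17,5): print(D[i:i+5].round(2).tolist())
E
```

```text
[[-0.21, -0.07], [-0.2, -0.09], [-0.19, -0.11], [-0.18, -0.13], [-0.16, -0.15]]
[[-0.15, -0.17], [-0.13, -0.18], [-0.11, -0.19], [-0.09, -0.2], [-0.07, -0.21]]
[[-0.05, -0.22], [-0.03, -0.22], [-0.01, -0.22], [0.01, -0.22], [0.04, -0.22]]
[[0.06, -0.21], [0.08, -0.21]]
```

>>> send_rows([
  [-0.21,-0.07,0],
  [-0.2,-0.09,0],
  [-0.19,-0.11,0],
  [-0.18,-0.13,0],
  [-0.16,-0.15,0],
], fingers=[-1,-1,-1,-1,-1], twist=[1,1,1,1,1])

```text
t: 6.18
position: [564.6, 60.3, 235.4]
eef_rot: [[-0.704, 0.71, 0.003], [0.71, 0.704, 0.0], [-0.002, 0.002, -1.0]]
contact_force: [3.7, -0.2, 2.4]
finger_gap: 12.0
grasp_force: 29.3
```

>>> send_rows([
  [-0.15,-0.17,0],
  [-0.13,-0.18,0],
  [-0.11,-0.19,0],
  [-0.09,-0.2,0],
  [-0.07,-0.21,0],
], fingers=[-1,-1,-1,-1,-1], twist=[1,1,1,1,1])

```text
t: 6.8
position: [531.3, 3.8, 235.3]
eef_rot: [[-0.958, 0.285, 0.002], [0.285, 0.958, 0.001], [-0.002, 0.002, -1.0]]
contact_force: [2.4, 1.4, 1.7]
finger_gap: 11.8
grasp_force: 29.3
```

>>> send_rows([
  [-0.05,-0.22,0],
  [-0.03,-0.22,0],
  [-0.01,-0.22,0],
  [0.01,-0.22,0],
  [0.04,-0.22,0],
], fingers=[-1,-1,-1,-1,-1], twist=[1,1,1,1,1])

```text
t: 7.42
position: [528.9, -62.1, 235.3]
eef_rot: [[-0.978, -0.209, 0.002], [-0.209, 0.978, 0.001], [-0.002, 0.0, -1.0]]
contact_force: [0.1, 2.3, 2.4]
finger_gap: 11.7
grasp_force: 29.3
```

>>> send_rows([
  [0.05,-0.13,0],
  [0.04,-0.08,0],
  [0.02,-0.07,0],
  [0,0,0],
  [0,0,0],
], fingers=[-1,-1,-1,-1,-1], twist=[0.5,0.2,0,0,0])

```text
t: 8.05
position: [531.4, -71.0, 235.0]
eef_rot: [[-0.96, -0.281, -0.007], [-0.281, 0.96, 0.008], [0.004, 0.01, -1.0]]
contact_force: [-16.2, 20.8, 12.5]
finger_gap: 11.6
grasp_force: 30.9
```

>>> send_rows([
  [0,0.08,0],
  [0,0,0],
  [0,0,0],
  [0,0,0],
  [0,0,0],
], fingers=[-1,1,1,1,1], twist=[0,0,0,0,0])

```text
t: 8.68
position: [534.8, -74.6, 234.8]
eef_rot: [[-0.962, -0.273, 0.0], [-0.273, 0.962, 0.0], [-0.0, 0.0, -1.0]]
contact_force: [-0.5, 0.3, -0.7]
finger_gap: 82.7
grasp_force: 0.0
```

>>> send_rows([
  [0,0,0.5],
  [0,0,0.7],
  [0,0,0.4],
  [0,0.4,0],
  [0,0.4,0],
], fingers=[1,1,1,1,1], twist=[0,0,0,-1,-1])

```text
t: 9.3
position: [534.9, -26.2, 331.2]
eef_rot: [[-0.997, -0.072, 0.001], [-0.072, 0.997, 0.0], [-0.001, -0.0, -1.0]]
contact_force: [0.1, -0.2, 1.2]
finger_gap: 85.5
grasp_force: 0.0
```

>>> send_rows([
  [0,0.4,0],
  [0,0.4,0],
  [0,0.4,0],
  [0,0.4,0],
  [0,0.4,0],
], fingers=[1,1,1,1,1], twist=[-1,-1,-1,-1,-1])

```text
t: 9.93
position: [534.8, 94.3, 330.9]
eef_rot: [[-0.91, 0.414, 0.0], [0.414, 0.91, 0.0], [-0.0, 0.0, -1.0]]
contact_force: [0.5, 0.3, 0.0]
finger_gap: 85.1
grasp_force: 0.0
```

```bash
python3 - <<'E'
from h import *
C={n:cam(n) for n in("scene","top")}
T=C["top"];S=C["scene"]
cv2.imwrite("pics/s2.png",S["frame"]);cv2.imwrite("pics/t2.png",T["frame"])
a=S["frame"][160:310,250:450]; b=T["frame"][120:270,170:370]
cv2.imwrite("pics/d.png",np.hstack([cv2.resize(a,None,fx=2,fy=2,interpolation=2),cv2.resize(b,None,fx=2,fy=2,interpolation=2)]))
for t in("hook_tip","hook_seat","jar_eye","jar_grip_a"):
  for n in C: print(t,n,[(p.round(1),q,atz(C[n],p,{"hook_tip":265,"hook_seat":227,"jar_eye":180,"jar_grip_a":165}[t]).round(1)) for p,q in pp(n,t)])
E
```

```text
hook_tip scene [(array([309.8, 159.8]), 0.91, array([517.1, -78.7, 265. ]))]
hook_tip top [(array([367.6, 219.3]), 0.72, array([532.9, -72. , 265. ]))]
hook_seat scene [(array([306.4, 179.6]), 0.89, array([553.4, -60.1, 227. ]))]
hook_seat top [(array([362.4, 214.7]), 0.64, array([543. , -65.2, 227. ]))]
jar_eye scene [(array([425.1, 253.6]), 0.94, array([508.9, 309.3, 180. ])), (array([410. , 281.1]), 0.42, array([599.5, 322.1, 180. ]))]
jar_eye top []
jar_grip_a scene [(array([410. , 245.7]), 0.96, array([505.5, 264.1, 165. ])), (array([433. , 268.1]), 0.77, array([522.6, 345.3, 165. ])), (array([275.6, 171.4]), 0.5, array([ 553.5, -186. ,  165. ]))]
jar_grip_a top [(array([180.8, 218.2]), 0.62, array([524.2, 349.7, 165. ]))]
```

View pics/d.png

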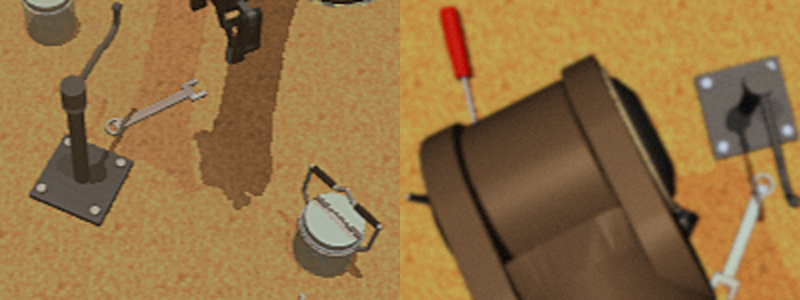

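Scene view: hook now points at the robot, tip at px (309,163) → about (530,-72), matching the expected stop pose. Going on to the jar's near sleeve.

>>> send_rows([
  [-0.05,0.29,-0.1],
  [-0.05,0.29,-0.1],
  [-0.05,0.29,-0.1],
  [-0.05,0.29,-0.1],
  [-0.05,0.29,-0.1],
], fingers=[1,1,1,1,1], twist=[-1,-1,-1,-1,-1])

```text
t: 11.05
position: [519.8, 180.7, 300.7]
eef_rot: [[-0.601, 0.8, 0.0], [0.8, 0.601, -0.0], [-0.0, -0.0, -1.0]]
contact_force: [-0.3, 0.3, 0.2]
finger_gap: 85.6
grasp_force: 0.0
```

>>> send_rows([
  [-0.04,0.29,-0.1],
  [-0.04,0.29,-0.1],
  [-0.04,0.29,-0.1],
  [-0.04,0.29,-0.1],
  [-0.04,0.28,-0.1],
], fingers=[1,1,1,1,1], twist=[-1,-1,-1,-1,-1])

```text
t: 11.68
position: [507.9, 267.2, 270.7]
eef_rot: [[-0.144, 0.99, 0.0], [0.99, 0.144, -0.0], [-0.0, 0.0, -1.0]]
contact_force: [-0.7, 0.7, 0.7]
finger_gap: 85.5
grasp_force: 0.0
```

>>> send_rows([
  [0,0,-0.4],
  [0,0,-0.4],
  [0,0,-0.4],
  [0,0,0],
  [0,0,0],
], fingers=[1,1,1,1,1], twist=[-1,-1,-1,0,0])

```text
t: 12.3
position: [508.2, 267.3, 199.8]
eef_rot: [[0.149, 0.989, 0.001], [0.989, -0.149, 0.001], [0.001, 0.001, -1.0]]
contact_force: [0.2, -0.3, -0.1]
finger_gap: 85.4
grasp_force: 0.0
```

```bash
python3 - <<'E'
from h import *
S=cam("scene");T=cam("top"); s=sensors.state(); R=np.array(s["eef_rot"]); p=np.array(s["position"]); print(p)
f=S["frame"].copy()
g=p-R[:,2]*18.7
for sg in(-1,1):
  cv2.circle(f,tuple(int(v) for v in proj(S,g+sg*42*R[:,1]).round()),1,(0,0,255),-1)
for z,col in((165,(255,0,0)),):
  cv2.circle(f,tuple(int(v) for v in proj(S,(g[0],g[1],z)).round()),1,col,-1)
cv2.imwrite("pics/e.png",cv2.resize(f[200:320,340:500],None,fx=4.5,fy=4.5,interpolation=2))
for t in("jar_eye","jar_grip_a"): print(t,[(p.round(1),q,atz(S,p,{"jar_eye":180,"jar_grip_a":165}[t]).round(1)) for p,q in pp("scene",t)])
E
```

```text
[508.33503943 267.4177768  200.11888437]
jar_eye [(array([424.2, 255.2]), 0.6, array([514.4, 310.1, 180. ])), (array([409.4, 283.1]), 0.47, array([604.9, 323.9, 180. ]))]
jar_grip_a [(array([410.1, 246.4]), 0.92, array([507.1, 265.6, 165. ])), (array([434.4, 265.9]), 0.69, array([514.8, 344.6, 165. ])), (array([307. , 177.1]), 0.64, array([508. , -99.5, 165. ]))]
```

View pics/e.png

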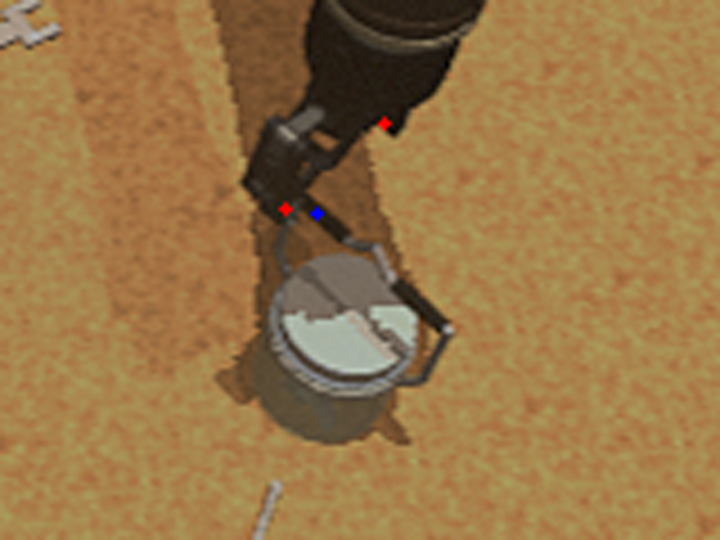

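The blue mark (grasp line at sleeve height) lies on the near sleeve at crop (317,213). I'll lower and close with 45 N.

>>> send_rows([
  [0,0,-0.4],
  [0,0,-0.3],
  [0,0,-0.14],
  [0,0,0],
  [0,0,0],
], fingers=[1,1,1,-1,-1], twist=[0,0,0,0,0], newtons=45)

```text
t: 13.12
position: [508.0, 267.4, 149.1]
eef_rot: [[0.151, 0.988, 0.001], [0.988, -0.151, 0.001], [0.001, 0.001, -1.0]]
contact_force: [-0.4, 0.4, -1.0]
finger_gap: 51.5
grasp_force: 0.0
```

>>> send_rows([
  [0,0,0],
  [0,0,0],
  [0,0,0],
  [0,0,0],
  [0,0,0],
], fingers=[-1,-1,-1,-1,-1], twist=[0,0,0,0,0])

```text
t: 13.75
position: [508.1, 267.2, 149.0]
eef_rot: [[0.152, 0.988, 0.001], [0.988, -0.152, 0.0], [0.0, 0.001, -1.0]]
contact_force: [0.6, -0.4, 5.8]
finger_gap: 8.3
grasp_force: 44.0
```

>>> send_rows([
  [0,0,0.08],
  [0,0,0.15],
  [0,0,0.2],
  [0,0,0.2],
  [0,0,0.1],
], fingers=[-1,-1,-1,-1,-1], twist=[0,0,0,0,0])

```text
t: 14.38
position: [508.0, 267.4, 193.6]
eef_rot: [[0.151, 0.988, 0.001], [0.988, -0.151, 0.001], [0.001, 0.001, -1.0]]
contact_force: [-0.7, 1.2, -4.9]
finger_gap: 8.1
grasp_force: 43.9
```

>>> send_rows([
  [0,0,0.2],
  [0,0,0.2],
  [0,0,0.2],
  [0,0,0.1],
  [0,0,0],
], fingers=[-1,-1,-1,-1,-1], twist=[0,0,0,0,0])

```text
t: 15.0
position: [507.9, 267.2, 234.8]
eef_rot: [[0.151, 0.988, 0.001], [0.988, -0.151, 0.0], [0.0, 0.001, -1.0]]
contact_force: [0.2, 0.1, -4.4]
finger_gap: 8.3
grasp_force: 43.9
```

```bash
python3 - <<'E'
from h import *
S=cam("scene");T=cam("top"); s=sensors.state(); print(s["position"],s["contact_force"],s["torque"])
a=S["frame"][190:310,350:510]; b=T["frame"][150:270,130:290]
cv2.imwrite("pics/f.png",np.hstack([cv2.resize(x,None,fx=2.5,fy=2.5,interpolation=2) for x in(a,b)]))
for n,c in(("scene",S),("top",T)):
  for t in("jar","jar_eye","jar_grip_a"): print(n,t,[(p.round(1),q) for p,q in pp(n,t)])
E
```

```text
[507.53602612 266.93934421 233.94671279] [ 0.33103194 -0.63772677 -4.88677528] [-0.22607044  0.03699451 -0.04568312]
scene jar [(array([413.6, 266.8]), 0.93)]
scene jar_eye [(array([430.1, 237.1]), 0.78), (array([277.6, 172. ]), 0.35)]
scene jar_grip_a [(array([439.4, 247.5]), 0.97)]
top jar [(array([211.8, 222.4]), 0.72)]
top jar_eye []
top jar_grip_a [(array([369.8, 222.8]), 0.72), (array([203.2, 224.4]), 0.61)]
```

View pics/f.png

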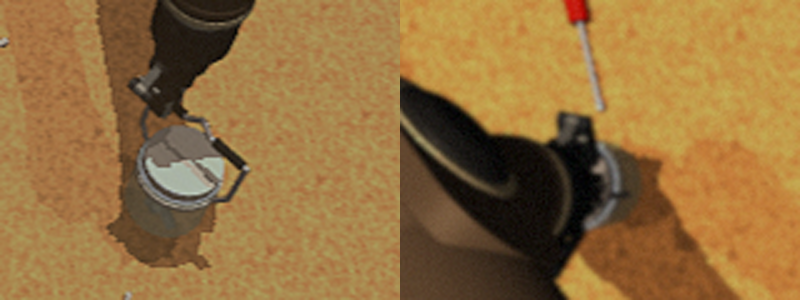

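The jar hangs from the fingers, about upright (scene crop (185,180)). I'll check the measured points against a rigid lift.

```bash
python3 - <<'E'
from h import *
S=cam("scene"); s=sensors.state(); p=np.array(s["position"]); print(p)
f=S["frame"].copy()
u=np.array([.152,.988,0])
g=p+[0,0,18.7]
def J(y,z,off=39.5,dz=3): # jar pt (y,z)
    return np.array([g[0],g[1],g[2]-dz-165])+u*(off+y)+[0,0,z]
for n,(y,z) in dict(eye=(0,180),a=(37,165),b=(-37,165),jar=(0,0)).items(): print(n,proj(S,J(y,z)).round(1))
for t in("jar","jar_eye","jar_grip_a"): print(t,[(q.round(1),w) for q,w in pp("scene",t)])
e=lambda q,z:atz(S,q,z).round(1)
print(e((430.1,237.1),J(0,180)[2]),J(0,180),e((439.4,247.5),J(37,165)[2]),J(37,165))
for ps in [(0,180),(19,165),(55,165),(58,160),(58,110)]:
    cv2.circle(f,tuple(int(v) for v in proj(S,J(*ps)).round()),1,(0,0,255),-1)
cv2.imwrite("pics/g.png",cv2.resize(f[200:300,370:480],None,fx=5,fy=5,interpolation=2))
E
```

```text
[507.65028214 267.1102963  234.07976   ]
eye [430.4 237.1]
a [440.9 250.4]
b [417.6 230.5]
jar [415.8 270.8]
jar [(array([413. , 269.4]), 0.92)]
jar_eye [(array([432.1, 234.4]), 0.79)]
jar_grip_a [(array([439. , 251.5]), 0.96), (array([416.8, 226.8]), 0.57)]
[514.1 305.5 264.8] [513.65428214 306.1362963  264.77976   ] [514.7 335.8 249.8] [519.27828214 342.6922963  249.77976   ]
```

View pics/g.png

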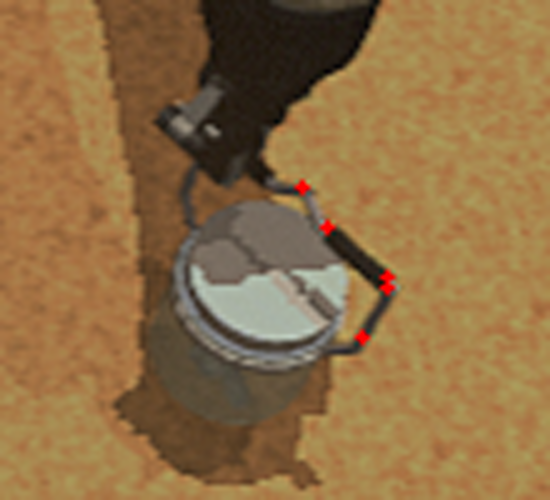

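>>> send_rows([
  [-0.05,-0.1,0.05],
  [-0.08,-0.2,0.05],
  [-0.1,-0.3,0.05],
  [-0.1,-0.4,0.05],
  [-0.1,-0.4,0.05],
], fingers=[-1,-1,-1,-1,-1], twist=[0.1,0.3,0.3,0.3,0.3])

```text
t: 16.23
position: [481.5, 182.1, 249.6]
eef_rot: [[0.02, 1.0, 0.0], [1.0, -0.02, -0.0], [-0.0, 0.0, -1.0]]
contact_force: [1.3, -0.7, -5.4]
finger_gap: 8.1
grasp_force: 43.8
```

>>> send_rows([
  [-0.1,-0.4,0.05],
  [-0.1,-0.4,0.05],
  [-0.1,-0.4,0.05],
  [-0.08,-0.4,0.03],
  [-0.05,-0.4,0.03],
], fingers=[-1,-1,-1,-1,-1], twist=[0.3,0.3,0.3,0.3,0.3])

```text
t: 16.85
position: [455.6, 62.1, 262.4]
eef_rot: [[-0.129, 0.992, 0.001], [0.992, 0.129, -0.001], [-0.001, 0.001, -1.0]]
contact_force: [0.6, -0.6, -4.8]
finger_gap: 8.1
grasp_force: 43.8
```

>>> send_rows([
  [0,-0.4,0],
  [0,-0.4,0],
  [0,-0.4,0],
  [0,-0.4,0],
  [0,-0.4,0],
], fingers=[-1,-1,-1,-1,-1], twist=[0.3,0.3,0.3,0.3,0.3])

```text
t: 17.48
position: [455.9, -57.8, 262.3]
eef_rot: [[-0.276, 0.961, 0.001], [0.961, 0.276, -0.001], [-0.001, 0.001, -1.0]]
contact_force: [-0.4, 0.1, -4.2]
finger_gap: 7.9
grasp_force: 43.9
```

>>> send_rows([
  [0,-0.4,0],
  [0,-0.4,0],
  [0,-0.29,0],
  [0,-0.15,0],
  [0,-0.05,0],
], fingers=[-1,-1,-1,-1,-1], twist=[0,0,0,0,0])

```text
t: 18.1
position: [456.1, -134.3, 261.9]
eef_rot: [[-0.274, 0.962, 0.0], [0.962, 0.274, 0.0], [0.0, 0.0, -1.0]]
contact_force: [0.5, 0.3, -4.7]
finger_gap: 8.0
grasp_force: 43.8
```

```bash
cat > v.py <<'E'
from h import *
import sys
S=cam("scene");T=cam("top"); s=sensors.state(); p=np.array(s["position"]); R=np.array(s["eef_rot"]); print(s["t"],p.round(1),np.array(s["contact_force"]).round(1),s["finger_gap"])
u=R[:,0]; print("u ang",np.degrees(np.arctan2(u[1],u[0])))
g=p+[0,0,18.7]
J=lambda x,y,z: g+[0,0,z-168]+u*(39.5+y)+R[:,1]*x
eye=J(0,0,180); print("eye",eye.round(1))
f=S["frame"].copy()
for q in[(0,0,180),(0,19,165),(0,55,165)]: cv2.circle(f,tuple(int(v) for v in proj(S,J(*q)).round()),0,(0,0,255),-1)
for q in[(529.5,-71.8,265),(556.3,-63.9,227),(658,-34,251)]: cv2.circle(f,tuple(int(v) for v in proj(S,q).round()),0,(255,0,0),-1)
cv2.imwrite(sys.argv[1],np.hstack([cv2.resize(x,None,fx=3.3,fy=3.3,interpolation=2) for x in(f[120:260,230:350],T["frame"][150:290,320:440])]))
for n,c in(("scene",S),("top",T)):
  for t in("hook_tip","hook_seat","jar_eye"): print(n,t,[(q.round(1),w,atz(c,q,{"hook_tip":265,"hook_seat":227,"jar_eye":eye[2]}[t]).round(1)) for q,w in pp(n,t)][:2])
E
python3 v.py pics/i.png
```

```text
18.2 [ 456.2 -133.9  261.9] [-0.1  0.  -5. ] 8.139970292315395
u ang 105.955664634607
eye [445.3 -95.9 292.6]
scene hook_tip [(array([310.1, 165.1]), 0.81, array([531.2, -65.3, 265. ]))]
scene hook_seat [(array([303.6, 180.4]), 0.64, array([560.6, -64. , 227. ])), (array([324.4, 216.5]), 0.17, array([615.3,  57.7, 227. ]))]
scene jar_eye [(array([321. , 132.9]), 0.85, array([ 438.4, -105.3,  292.6]))]
top hook_tip [(array([367.1, 222.1]), 0.82, array([527.1, -71. , 265. ]))]
top hook_seat [(array([363.5, 212.5]), 0.73, array([547.8, -67.6, 227. ]))]
top jar_eye [(array([380.3, 261.9]), 0.78, array([449.3, -95.3, 292.6]))]
```

View pics/i.png

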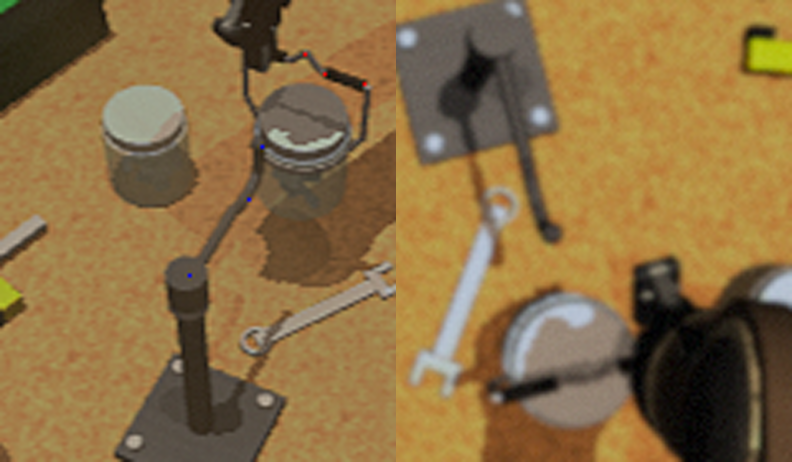

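>>> send_rows([
  [0.1,0.03,0],
  [0.2,0.06,0],
  [0.2,0.06,0],
  [0.2,0.06,0],
  [0.15,0.04,0],
], fingers=[-1,-1,-1,-1,-1], twist=[0,0,0,0,0])

```text
t: 19.12
position: [508.1, -118.8, 261.7]
eef_rot: [[-0.275, 0.961, -0.0], [0.961, 0.275, 0.0], [0.0, 0.0, -1.0]]
contact_force: [0.4, -0.2, -5.4]
finger_gap: 8.1
grasp_force: 43.9
```

>>> send_rows([
  [0.15,0.04,0],
  [0.15,0.04,0],
  [0.15,0.04,0],
  [0.15,0.05,0],
  [0.15,0.05,0],
], fingers=[-1,-1,-1,-1,-1], twist=[0,0,0,0,0])

```text
t: 19.75
position: [552.7, -105.9, 261.9]
eef_rot: [[-0.274, 0.962, 0.0], [0.962, 0.274, -0.0], [-0.0, 0.0, -1.0]]
contact_force: [0.7, -0.2, -4.2]
finger_gap: 8.0
grasp_force: 43.9
```

>>> send_rows([
  [0.15,0.05,0],
  [0.1,0.03,0],
  [0,0,0],
  [0,0,-0.1],
  [0,0,-0.15],
], fingers=[-1,-1,-1,-1,-1], twist=[0,0,0,0,0])

```text
t: 20.38
position: [566.9, -101.6, 246.5]
eef_rot: [[-0.274, 0.962, 0.0], [0.962, 0.274, -0.0], [-0.0, 0.0, -1.0]]
contact_force: [0.3, -0.4, -4.5]
finger_gap: 8.0
grasp_force: 43.9
```

```bash
python3 v.py pics/j.png
```

```text
20.475 [ 566.1 -101.6  245.4] [ 0.1 -0.7 -5.1] 8.231155785789221
u ang 105.91216314456072
eye [555.3 -63.6 276.1]
scene hook_tip [(array([308. , 162.2]), 0.75, array([526.9, -76.6, 265. ])), (array([304.5, 205.4]), 0.63, array([642.3,  13.5, 265. ]))]
scene hook_seat [(array([308.3, 178.1]), 0.93, array([545.8, -59.7, 227. ]))]
scene jar_eye [(array([304.2, 166.3]), 0.69, array([552. , -68. , 276.1]))]
top hook_tip [(array([370.2, 222.2]), 0.72, array([527.1, -77.4, 265. ]))]
top hook_seat [(array([362.3, 211.2]), 0.85, array([550.5, -64.9, 227. ]))]
top jar_eye [(array([362.1, 206.5]), 0.88, array([558.6, -58.8, 276.1]))]
```

View pics/j.png

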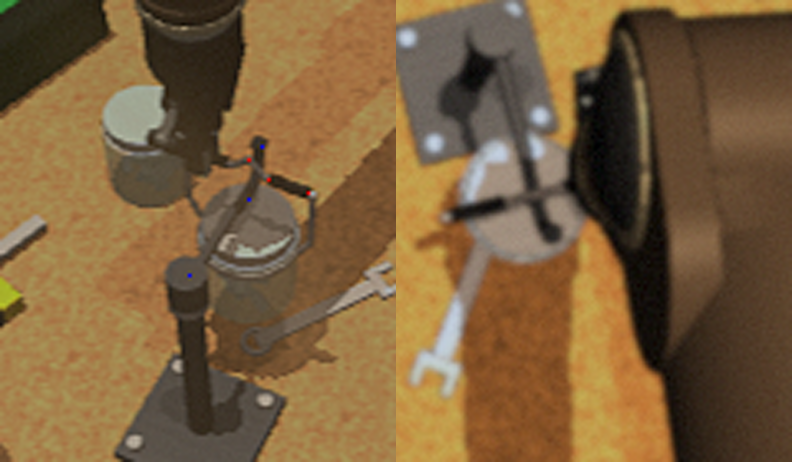

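The bar passes through the handle opening, with the peak above the dip. I'll lower gently.

>>> send_rows([
  [0,0,-0.13],
  [0,0,-0.13],
  [0,0,-0.12],
  [0,0,-0.08],
  [0,0,-0.03],
], fingers=[-1,-1,-1,-1,-1], twist=[0,0,0,0,0])

```text
t: 21.4
position: [567.0, -101.3, 217.0]
eef_rot: [[-0.274, 0.962, -0.001], [0.962, 0.274, 0.0], [0.0, -0.0, -1.0]]
contact_force: [-0.6, 0.7, -3.7]
finger_gap: 8.3
grasp_force: 43.8
```

>>> send_rows([
  [0,0,-0.02],
  [0,0,-0.02],
  [0,0,-0.02],
  [0,0,-0.02],
  [0,0,-0.02],
], fingers=[-1,-1,-1,-1,-1], twist=[0,0,0,0,0])

```text
t: 22.02
position: [567.3, -101.4, 211.6]
eef_rot: [[-0.274, 0.962, 0.0], [0.962, 0.274, -0.0], [-0.0, 0.0, -1.0]]
contact_force: [-0.3, -0.6, -2.6]
finger_gap: 8.5
grasp_force: 44.0
```

>>> send_rows([
  [0,0,-0.015],
  [0,0,-0.015],
  [0,0,0],
  [0,0,0],
  [0,0,0],
], fingers=[-1,-1,-1,-1,-1], twist=[0,0,0,0,0])

```text
t: 22.65
position: [567.4, -101.4, 210.0]
eef_rot: [[-0.274, 0.962, 0.001], [0.962, 0.274, -0.0], [-0.0, 0.001, -1.0]]
contact_force: [1.2, -3.0, 0.7]
finger_gap: 8.3
grasp_force: 44.3
```

>>> send_rows([
  [0,0,0],
  [0,0,0],
  [0,0,0],
  [0,0,0],
  [0,0,0],
], fingers=[-1,-1,-0.75,-0.6,-0.4], twist=[0,0,0,0,0], newtons=20)

```text
t: 23.28
position: [566.9, -101.0, 209.5]
eef_rot: [[-0.275, 0.961, -0.001], [0.961, 0.275, 0.0], [0.001, -0.0, -1.0]]
contact_force: [0.3, 0.1, -0.3]
finger_gap: 25.4
grasp_force: 0.0
```

>>> send_rows([
  [0,0,0],
  [0,0,0],
  [0,0,0],
  [0,0,0],
  [0,0,0],
], fingers=[-0.1,-0.1,-0.1,-0.1,-0.1], twist=[0,0,0,0,0])

```text
t: 23.9
position: [567.1, -101.3, 209.7]
eef_rot: [[-0.274, 0.962, 0.0], [0.962, 0.274, -0.0], [-0.0, 0.0, -1.0]]
contact_force: [-0.6, -0.6, 1.1]
finger_gap: 38.5
grasp_force: 0.0
```

```bash
python3 v.py pics/k.png
```

```text
24.0 [ 567.1 -101.3  209.7] [ 0.2  0.3 -0.6] 38.858902546559314
u ang 105.92677590064069
eye [556.3 -63.3 240.4]
scene hook_tip [(array([310.5, 161.1]), 0.67, array([519.3, -74.1, 265. ]))]
scene hook_seat [(array([306.1, 178.7]), 0.57, array([551.4, -62.9, 227. ]))]
scene jar_eye [(array([303.9, 177.2]), 0.58, array([559.5, -63.6, 240.4])), (array([308.4, 177.3]), 0.55, array([551.7, -53.8, 240.4]))]
top hook_tip [(array([370.8, 220.8]), 0.64, array([530.1, -78.6, 265. ]))]
top hook_seat [(array([361.3, 211.5]), 0.81, array([549.8, -62.7, 227. ]))]
top jar_eye [(array([363.8, 207.3]), 0.96, array([558.5, -66.3, 240.4]))]
```

View pics/k.png

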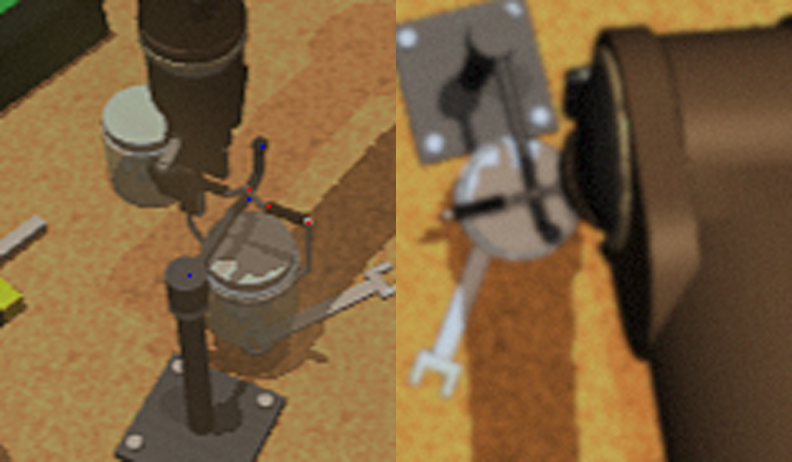

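The jar hangs on the dip with the fingers open. I'll withdraw straight up and let it settle.

>>> send_rows([
  [0,0,0.15],
  [0,0,0.3],
  [0,0,0.4],
  [0,0,0.5],
  [0,0,0.5],
], fingers=[-0.1,-0.1,-0.1,-0.1,-0.1], twist=[0,0,0,0,0])

```text
t: 24.92
position: [567.2, -101.1, 323.2]
eef_rot: [[-0.275, 0.962, 0.001], [0.962, 0.275, -0.0], [-0.001, 0.001, -1.0]]
contact_force: [-0.1, 0.1, -0.7]
finger_gap: 38.4
grasp_force: 0.0
```

>>> send_rows([
  [-0.3,-0.3,0.3],
  [-0.5,-0.5,0],
  [-0.5,-0.5,0],
  [-0.5,-0.5,0],
  [-0.2,-0.2,0],
], fingers=[-0.1,-0.1,-0.1,-0.1,-0.1], twist=[0,0,0,0,0])

```text
t: 25.55
position: [445.7, -223.2, 340.2]
eef_rot: [[-0.272, 0.962, 0.001], [0.962, 0.272, -0.002], [-0.002, 0.001, -1.0]]
contact_force: [-0.4, 0.3, 0.6]
finger_gap: 38.8
grasp_force: 0.0
```

>>> send_rows([
  [0,0,0],
  [0,0,0],
  [0,0,0],
  [0,0,0],
  [0,0,0],
], fingers=[-0.1,-0.1,-0.1,-0.1,-0.1], twist=[0,0,0,0,0])

```text
t: 26.18
position: [447.3, -220.9, 338.6]
eef_rot: [[-0.275, 0.961, -0.0], [0.961, 0.275, 0.0], [0.0, -0.0, -1.0]]
contact_force: [0.2, -0.5, -1.0]
finger_gap: 38.2
grasp_force: 0.0
```

```bash
cat > w.py <<'E'
from h import *
C={n:cam(n) for n in("scene","top")}; F={n:C[n]["frame"].astype(int) for n in C}
for t in("jar_eye","jar","hook_tip"):
  rs=[]
  for n in C:
    r=pp(n,t); print(t,n,[(q.round(1).tolist(),w) for q,w in r[:2]])
    if r: rs.append(ray(C[n],r[0][0]))
  if len(rs)==2: print("  ",tri(rs)[0].round(1),tri(rs)[1])
for _ in range(4):
  c=cam("scene"); print("frame change",np.abs(c["frame"].astype(int)-F["scene"])[170:240,280:330].mean().round(2))
E
python3 w.py
```

```text
jar_eye scene [([306.1, 177.3], 0.65)]
jar_eye top [([363.6, 209.0], 0.88), ([375.2, 203.4], 0.22)]
   [553.5 -64.4 234.3] [2.7, 2.7]
jar scene [([304.8, 212.5], 0.76)]
jar top [([352.7, 208.9], 0.83)]
   [562.  -59.1  75.2] [2.7, 2.7]
hook_tip scene [([309.3, 163.5], 0.76)]
hook_tip top [([366.9, 219.7], 0.66)]
   [531.4 -69.2 269.1] [1.0, 1.0]
frame change 1.52
frame change 1.54
frame change 1.52
frame change 1.53
```

>>> send_rows([
  [0,0,0],
  [0,0,0],
  [0,0,0],
  [0,0,0],
  [0,0,0],
], fingers=[-0.1,-0.1,-0.1,-0.1,-0.1], twist=[0,0,0,0,0])

```text
t: 27.4
position: [447.1, -221.3, 338.7]
eef_rot: [[-0.274, 0.962, 0.0], [0.962, 0.274, 0.0], [0.0, 0.0, -1.0]]
contact_force: [0.5, -0.7, 0.7]
finger_gap: 38.5
grasp_force: 0.0
```

```bash
python3 -c "
from plant import ticket
print(ticket.finish_job())"
```

```text
the job is handed in; nothing more can be done
None
```

I swung the hook arm out to its stop and hung the jar by its handle in the dip (gripped at 45 N); by my last measurements it hangs still and clear of the bench, and I handed the job in at about 27 s, though no verdict came back.

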